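# Lock the gap setting of the pine Morse key

## Task

The contact gap of the Morse key on the pale pine base has just been set: lock it by turning the black winged jam nut on its adjusting screw clockwise, seen from above, until it is seated, with its wings in line with the silver lever. Do not let the adjusting screw itself turn with it, so stop once the nut is seated, then let go. Leave the jam nut of the key on the dark base as it is.

Things in the scene. Friction and masses are not known exactly. Their poses are not given: they have to be found in the camera images.
- pine_wings (a point): Middle of the wings of the black winged jam nut on the PINE key (pale base, black key knob), on the vertical screw axis, 64 mm above the table; x runs along the wings, z up, turning with the nut. The wings are an upright bar 42 mm long, 11 mm thick, 54 to 75 mm above the table, to pinch across the thickness from above. Below: a 22 mm wide collar, 47 to 54 mm, on the silver lever (top 46 mm).
- pine_nut (a joint): Turn of the pine key's jam nut on its screw, rad; grows clockwise seen from above. 0 is loose, 1.3 is seated against a hard stop: there the wings lie in line with the silver lever (at 0 they stand 1.3 rad anticlockwise of it). It starts between 0 and 0.4, drags lightly (0.05 N m) and stays where it is left.
- pine_screw (a joint): Turn of the pine key's adjusting screw, rad, clockwise positive; starts at 0, the right setting. Steel, 7 mm thick, top 81 mm above the table; it holds against the nut's drag, but turning past the seat takes it along (from 0.35 N m). The key is fixed to the table: base 170 x 90 x 18 mm, lever along it; key knob (top 58 mm) is 105 mm from the screw axis, nothing nearer than 80 mm is above 50 mm.
- dark_wing_end (a point): One end of the wings of the like jam nut on the DARK key (dark wooden base, red key knob; otherwise the same as the pine key and also fixed), 21 mm from its screw axis, 64 mm above the table. Not to be moved.
There are look-alikes about, which are no part of the job. Leave any blue look-alike of the part that bears pine_wings alone.

How it is judged (in metres and radians):
At the end, for the whole second after the job is handed in: The pine key's jam nut is seated to within 0.25 rad (14 degrees) of its stop and at rest, and its adjusting screw stands within 0.26 rad (15 degrees) of its starting setting (value of joint pine_nut above 1.05 rad and value of joint pine_screw between -0.26 and 0.26 rad and velocity of joint pine_nut below 0.05 rad/s); the robot touches nothing.
It fails at once if the dark key's jam nut is turned: its wing end moves more than 8 mm (distance of dark_wing_end from where it was at the start of the episode above 0.008 m).
It also fails if it takes over 32 s, if anything falls off the work surface, if the arm or the gripper's body presses on something with over 40 N, if the wrist force passes 120 N, or if a joint passes its speed limit or range.

## Robot

A 6-joint arm with a two-finger parallel gripper is mounted at the origin on the work surface. World frame = base frame: x ahead of the robot, y to its left, z up, the work surface at z = 0. Lengths are in mm, angles in rad, forces in N, time in s.
With the tool pointing down it reaches from about 400 to 925 mm from the base axis. Payload 12.5 kg.
Tool frame: the origin (TCP) lies midway between the tips of the shut fingers; the grasp point (between the pads) lies 19 mm behind it; z points along the fingers, y is the line along which they close (so a half turn about z gives the same grasp; the last joint's range is limited). The gripper opens to 95 mm and grips with 3 to 60 N. Pads are 20 mm wide; open, the fingers measure 119 mm over their backs; the gripper's body (75 mm by 180 mm) begins 59 mm behind the grasp point.
Start: joints at [1.005, 0.491, 1.559, -0, 1.092, -0.106], TCP at [277.343, 560.114, 214.661] pointing down, gripper open.
Joint ranges: [-3.1, 3.1], [-0.84, 2.19], [0.05, 2.79], [-1.13, 4.28], [0.06, 2.93], [-2.69, 2.69]. Speed limits (rad/s): [2.22, 2.22, 2.79, 3.14, 3.14, 3.14].

## Interface

Orientations are given as [roll, pitch, yaw] about the fixed x, y, z axes, in that order (R = Rz(yaw) Ry(pitch) Rx(roll)).
In Python, from cell import env gives the robot as it stands.
- The arm moves only by the tool arm_command, never from a script. Its argument "targets" is a list of rows, each a list of 5 numbers: the shift along the tool's x, y, z in mm, then the turn about the tool's z in degrees, then the opening, from 0 (shut) to 1 (fully open). In form: [[tx, ty, tz, roll, fingers], ...]. A call has 1 to 5 rows; each row is the pose to reach, as a shift and turn from the pose commanded when the call began, along the tool's axes at that moment; what a row does not reach only later rows make up. A row lasts 1/10 s, in which the tool goes at most 50 mm and 8.59 degrees, less where a joint would pass 70% of its speed; a pose out of reach is approached as far as the arm can. A call with a gripper value outside its range is refused whole. The fingers move at their own pace and stop on an object; the grip force is fixed at half the most. Time passes only in rows, so rows that repeat a pose let the fingers close. It gives the time, the measured TCP pose, the force, the opening and the grip force at its end, in the units of the state.
- env.state(): the state, without advancing time (a new reading comes with each control period).
- env.read_camera(name): name is "scene" or "top" or "wrist"; returns a dict with "frame" (384x512x3 uint8, red, green, blue), "vertical_fov" (degrees; the focal length in pixels is half the picture's height over the tangent of half this angle, whatever the lens; pixels are square), "cx", "cy" (the principal point, pixels), "k1" (the pictures are not rectified: a ray, as slopes to the right and down, at radius r is drawn at 1 + k1 r^2 times it, then the intrinsics apply), "world_from_camera" (4x4, takes a point from camera to world coordinates); the wrist camera has in their place "hand_eye" (4x4, takes a point from camera to tool coordinates, whose origin is the TCP and whose axes are the flange's). Camera axes: x right, y down, z forward; pixel columns grow to the right and rows downward; lengths in mm; the calibration is good to about 2 mm. A picture is of the moment at which its call begins: read the wrist's pose just before it. There is no depth.
- env.job_done(): hands the job in; it is judged then, once.
The state is a dict: "t": time; "joints": joint angles; "qvel": joint speeds; "tau": joint torques, N m; "eef_pos": TCP position; "tcp_rot": TCP orientation; "ft_force": force on the tool from outside, world axes, zero at the start; "moment": the same for the moment, N m; "opening": opening from 0.0 (shut) to 1.0 (fully open); "grip_force": force on a finger pad.
Only numpy, scipy, OpenCV 4.12 (cv2) and the standard library are available. Lean on these libraries where they do the work, as an engineer would, in place of code of your own. Each camera call takes 0.05 s, during which the arm holds its last target. There are 200 camera calls.

## Working session

There is one attempt and no reset: what is moved stays moved. The work goes in short steps, Python scripts to look and compute and a tool call to move; the robot and the scene stay as the last step left them, time stands still between calls to the robot, and variables do not carry over. Pictures are saved under pics/ and viewed, at most 10 in all, crops included, and the job is handed in when it is done.

Besides the shell and the picture viewer there is one more tool, called after "Request:" as name([rows], argument=value, ...), one row to a line, values as JSON. arm_command: Moves the arm, as the interface text tells. Its arguments: {"type":"object","properties":{"targets":{"type":"array","items":{"type":"array","items":{"type":"number"}}}},"required":["targets"]}

```bash
mkdir -p pics; cat > h.py <<'E'
import numpy as np, cv2
from cell import env
from scipy.spatial.transform import Rotation as R
def ray(c,u,v,T):
    f=192/np.tan(np.radians(c["vertical_fov"]/2))
    d=np.array([(u-c["cx"])/f,(v-c["cy"])/f]); s=d.copy()
    for _ in range(20): s=d/(1+c["k1"]*(s@s))
    return T[:3,3],T[:3,:3]@np.array([s[0],s[1],1])
def onz(c,u,v,z,T):
    o,d=ray(c,u,v,T); return o+d*(z-o[2])/d[2]
def tcpT(s):
    T=np.eye(4); T[:3,:3]=R.from_euler('xyz',s["tcp_rot"]).as_matrix(); T[:3,3]=s["eef_pos"]; return T
E
python3 - <<'E'
from h import *
import pickle
s=env.state(); print(s)
for n in("top","scene"):
    c=env.read_camera(n); pickle.dump(c,open(n+".pkl","wb"))
    cv2.imwrite(f"pics/{n}0.png",cv2.resize(c["frame"][...,::-1],None,fx=1.5,fy=1.5,interpolation=cv2.INTER_CUBIC))
E
```

```text
{'t': 0.0, 'joints': array([ 1.00538301e+00,  4.91543014e-01,  1.55950424e+00, -2.51338763e-05,
        1.09169742e+00, -1.05597213e-01]), 'qvel': array([-4.55558765e-04, -6.22259546e-04,  1.43117983e-03,  5.86853426e-05,
        2.04995224e-03, -5.82558119e-04]), 'tau': array([-9.77746276e-04, -6.12634706e+01, -2.58184916e+01,  6.91784034e-02,
        4.81453200e-02, -1.17240029e-04]), 'eef_pos': array([277.20183096, 559.86143768, 214.0531653 ]), 'tcp_rot': array([-3.14044470e+00, -9.92577499e-05,  2.68178809e+00]), 'ft_force': array([ 0.92261706, -0.3990758 , -0.15768963]), 'moment': array([-0.01434669, -0.00102426,  0.02831682]), 'grip_force': 0.0, 'opening': 0.9988342481275689}
```

View pics/top0.png

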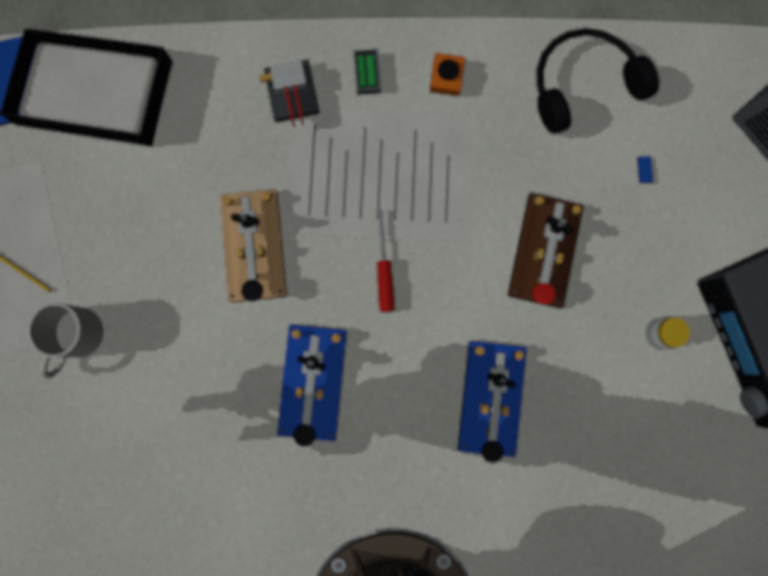

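View pics/scene0.png

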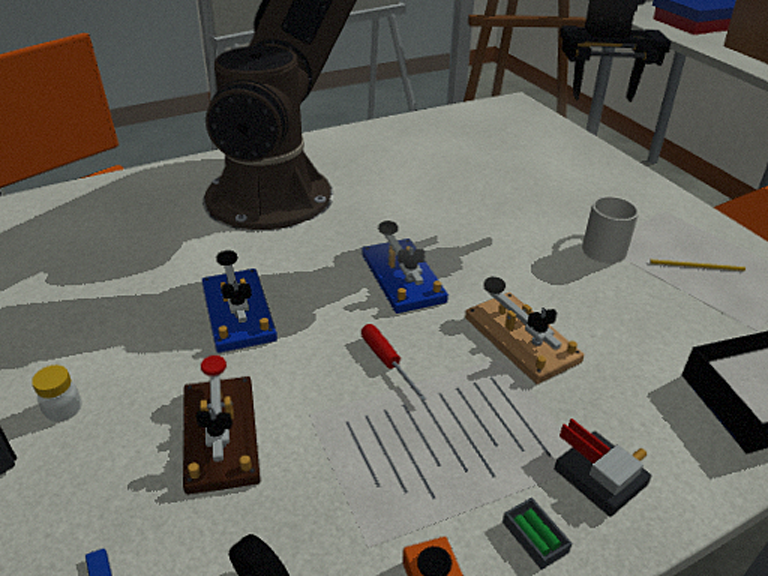

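The top view shows the pine key's nut near (245,220) and its knob at (252,290), both at 1.5x scale. The two blue keys are look-alikes and the dark key is on the right.

```bash
python3 - <<'E'
from h import *
import pickle
c=pickle.load(open("top.pkl","rb")); T=c["world_from_camera"]
for u,v,z in((245,220,64),(252,290,58),(557,226,64),(311,362,64)): print(onz(c,u/1.5,v/1.5,z,T))
s=env.state(); print(env.read_camera("wrist")["hand_eye"])
Rt=tcpT(s)[:3,:3]; p=onz(c,245/1.5,220/1.5,64,T); print(Rt.T@(p-s["eef_pos"]))
f=c["frame"][120:210,135:205,::-1]
cv2.imwrite("pics/c1.png",cv2.resize(f,None,fx=6,fy=6,interpolation=cv2.INTER_CUBIC))
E
```

```text
[593.14360365 203.09711956  64.        ]
[489.64216538 194.04729541  58.        ]
[ 574.82862233 -260.97868904   64.        ]
[382.65510244 108.50438613  64.        ]
[[-5.08130428e-04 -9.61801666e-01 -2.73746775e-01  7.65741093e+01]
 [ 9.99999600e-01 -2.87210153e-04 -8.47100468e-04  1.40174511e+00]
 [ 7.36119788e-04 -2.73747096e-01  9.61801427e-01 -1.69389487e+02]
 [ 0.00000000e+00  0.00000000e+00  0.00000000e+00  1.00000000e+00]]
[-441.46376084 -179.40612967  150.2662359 ]
```

View pics/c1.png

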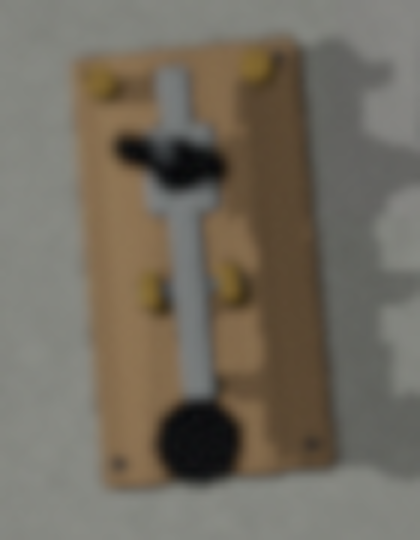

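Request:
arm_command([
  [-44,-18,0,8,0.6],
  [-88,-36,0,16,0.6],
  [-132,-54,0,24,0.6],
  [-176,-72,0,32,0.6],
  [-220,-90,0,40,0.6],
])

```text
t: 0.65
eef_pos: [435.5, 380.2, 214.6]
tcp_rot: [-3.142, -0.0, 1.978]
ft_force: [1.0, 1.3, -0.8]
opening: 0.642
grip_force: 0.0
```

```bash
python3 - <<'E'
from h import *
s=env.state();print(s["t"],s["eef_pos"],s["tcp_rot"],s["joints"]); print(tcpT(s)[:3,:3].T@(np.array([593,203,165])-s["eef_pos"]))
E
```

```text
0.65 [435.47750289 380.24890283 214.59620023] [-3.14153093e+00 -3.92726345e-05  1.97810250e+00] [6.03535331e-01 4.24302693e-01 1.67662201e+00 5.85950704e-05
 1.04072084e+00 1.96199534e-01]
[-225.15088384   74.42393928   49.58276412]
```

Request:
arm_command([
  [-45,15,10,8,0.6],
  [-90,30,20,16,0.6],
  [-135,45,30,24,0.6],
  [-180,60,40,30,0.6],
  [-225,74,48,36,0.6],
])

```text
t: 1.15
eef_pos: [593.6, 203.7, 165.9]
tcp_rot: [-3.141, 0.0, 1.351]
ft_force: [0.5, 0.3, 0.8]
opening: 0.598
grip_force: 0.0
```

Request:
arm_command([
  [0,0,0,0,0.6],
  [0,0,0,0,0.6],
  [0,0,0,0,0.6],
])

```text
t: 1.45
eef_pos: [592.0, 206.2, 166.7]
tcp_rot: [-3.141, -0.0, 1.357]
ft_force: [-0.1, 0.1, -0.1]
opening: 0.601
grip_force: 0.0
```

```bash
python3 - <<'E'
from h import *
import pickle
s=env.state();c=env.read_camera("wrist");pickle.dump((s,c),open("w1.pkl","wb"))
print(s["t"],s["eef_pos"],s["tcp_rot"],s["joints"])
cv2.imwrite("pics/w1.png",cv2.resize(c["frame"][...,::-1],None,fx=1.5,fy=1.5,interpolation=cv2.INTER_CUBIC))
E
```

```text
1.45 [592.01023607 206.15239251 166.72805154] [-3.14129702e+00 -1.22830034e-04  1.35682028e+00] [2.29669510e-01 5.42257808e-01 1.60678315e+00 2.83970064e-04
 9.92766011e-01 4.43490354e-01]
```

View pics/w1.png

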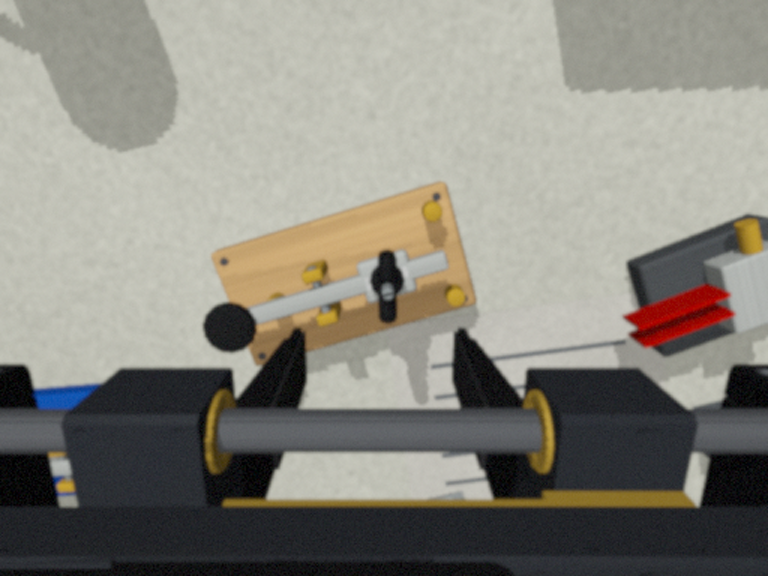

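The wrist view shows the pine nut's wings running from (386,253) to (388,320), with the screw top at about (388,291) and the lever from (250,313) to (445,260).

```bash
python3 - <<'E'
from h import *
import pickle
s,c=pickle.load(open("w1.pkl","rb"));T=tcpT(s)@c["hand_eye"]
P=lambda u,v,z:onz(c,u/1.5,v/1.5,z,T)
a,b,m=P(386,255,75),P(388,320,75),P(388,291,81); l0,l1=P(250,313,46),P(445,260,46)
k=P(230,327,58)
print(a,b,(a+b)/2,m,k)
ang=lambda d:np.degrees(np.arctan2(d[1],d[0]))
print("wing",ang(a-b),ang(b-a),"lever",ang(l1-l0),ang(m-k),np.linalg.norm(a-b),np.linalg.norm(m[:2]-k[:2]),"yaw",np.degrees(s["tcp_rot"][2]))
print(tcpT(s)[:3,:3].T@(np.array([*((m+(a+b)/2)/2)[:2],57.])-s["eef_pos"]))
f=c["frame"][150:225,220:300,::-1]
cv2.imwrite("pics/c2.png",cv2.resize(f,None,fx=7,fy=7,interpolation=cv2.INTER_CUBIC))
E
```

```text
[601.32745439 225.9091793   75.        ] [594.32801752 187.48785414  75.        ] [597.82773596 206.69851672  75.        ] [598.28682652 206.67669261  81.        ] [495.35081029 197.87398581  58.        ]
wing 79.67531868261909 -100.32468131738092 lever 3.4351112170579614 4.887831009731183 39.053685407741376 103.31171804028122 yaw 77.74007583755738
[  1.79359988   5.82792701 109.72655453]
```

View pics/c2.png

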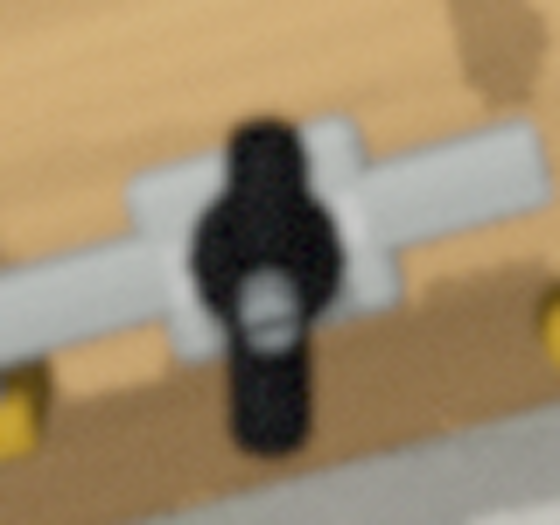

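Request:
arm_command([
  [2,6,0,-1,0.6],
  [2,6,35,-1,0.6],
  [2,6,70,-1,0.6],
  [2,6,100,-1,0.6],
  [2,6,109,-1,0.6],
])

```text
t: 2.0
eef_pos: [597.6, 206.7, 55.1]
tcp_rot: [-3.138, 0.001, 1.375]
ft_force: [-0.4, 0.3, -0.1]
opening: 0.599
grip_force: 0.0
```

Request:
arm_command([
  [0,0,0,0,0.6],
  [0,0,0,0,0.6],
  [0,0,0,0,0.6],
])

```text
t: 2.3
eef_pos: [599.7, 206.5, 59.3]
tcp_rot: [3.139, -0.001, 1.373]
ft_force: [0.6, -0.2, 0.2]
opening: 0.601
grip_force: 0.0
```

Request:
arm_command([
  [0,0,0,0,0.3],
  [0,0,0,0,0.15],
  [0,0,0,0,0],
  [0,0,0,0,0],
  [0,0,0,0,0],
])

```text
t: 2.8
eef_pos: [598.9, 206.1, 57.7]
tcp_rot: [3.142, -0.0, 1.373]
ft_force: [-0.4, 0.2, 0.1]
opening: 0.235
grip_force: 0.0
```

Request:
arm_command([
  [0,0,0,0,0],
  [0,0,0,0,0],
  [0,0,0,0,0],
])

```text
t: 3.1
eef_pos: [597.3, 206.4, 57.5]
tcp_rot: [-3.138, 0.001, 1.373]
ft_force: [-8.1, 2.0, 4.8]
opening: 0.115
grip_force: 30.0
```

```bash
python3 - <<'E'
from h import *
s=env.state();print(s["t"],s["eef_pos"],np.degrees(s["tcp_rot"]),s["ft_force"],s["moment"],s["opening"],s["grip_force"],s["joints"])
E
```

```text
3.1 [597.25891497 206.35621385  57.54749088] [-1.79800548e+02  4.52442254e-02  7.86563333e+01] [-8.11980976  2.02323461  4.76798191] [2.62201261e-01 1.43191254e+00 4.65076890e-04] 0.11529663907319951 30.006378293037415 [2.27875999e-01 6.83642893e-01 1.67688217e+00 1.01755955e-03
 7.84564235e-01 4.25140327e-01]
```

Request:
arm_command([
  [0,0,0,7,0],
  [0,0,0,14,0],
  [0,0,0,21,0],
  [0,0,0,28,0],
  [0,0,0,35,0],
])

```text
t: 3.6
eef_pos: [598.3, 205.8, 57.6]
tcp_rot: [-3.141, 0.001, 0.757]
ft_force: [-3.4, -2.9, 1.8]
opening: 0.114
grip_force: 30.0
```

Request:
arm_command([
  [0,0,0,5,0],
  [0,0,0,10,0],
  [0,0,0,15,0],
  [0,0,0,20,0],
  [0,0,0,25,0],
])

```text
t: 4.1
eef_pos: [598.8, 205.1, 57.6]
tcp_rot: [3.14, 0.001, 0.322]
ft_force: [0.1, -8.6, 2.0]
opening: 0.115
grip_force: 30.0
```

```bash
python3 - <<'E'
from h import *
s=env.state();print(s["t"],s["eef_pos"],np.degrees(s["tcp_rot"]),s["ft_force"],s["moment"],s["opening"],s["grip_force"])
E
```

```text
4.1 [598.75026113 205.11526889  57.5983354 ] [1.79936179e+02 6.47405752e-02 1.84752968e+01] [ 0.07781877 -8.63785812  1.99777416] [-1.60594616  0.23376907  0.06227924] 0.11463432492931376 30.000349301844835
```

Request:
arm_command([
  [0,0,0,3,0],
  [0,0,0,6,0],
  [0,0,0,9,0],
  [0,0,0,10,0],
  [0,0,0,10,0],
])

```text
t: 4.6
eef_pos: [598.8, 204.8, 57.6]
tcp_rot: [3.14, 0.001, 0.151]
ft_force: [0.3, -8.8, 1.7]
opening: 0.112
grip_force: 30.0
```

```bash
cat > m.py <<'E'
from h import *
s=env.state();print(s["t"],np.degrees(s["tcp_rot"][2]),s["ft_force"],s["moment"])
E
python3 m.py
```

```text
4.6 8.630410405442204 [ 0.2863147  -8.76494276  1.66555427] [-1.83083214  0.21370267  0.03912123]
```

Request:
arm_command([
  [0,0,0,1,0],
  [0,0,0,2,0],
  [0,0,0,2,0],
])

```text
t: 4.9
eef_pos: [598.8, 204.7, 57.6]
tcp_rot: [3.14, 0.001, 0.116]
ft_force: [-0.3, -8.8, 1.2]
opening: 0.112
grip_force: 30.0
```

```bash
python3 m.py
```

```text
4.9 6.637632971969491 [-0.34299817 -8.83216545  1.2366084 ] [-1.88422645  0.18652089 -0.0880783 ]
```

Request:
arm_command([
  [0,0,0,1,0],
  [0,0,0,2,0],
  [0,0,0,2,0],
])

```text
t: 5.2
eef_pos: [598.8, 204.6, 57.6]
tcp_rot: [3.14, 0.001, 0.081]
ft_force: [0.4, -10.1, 2.5]
opening: 0.111
grip_force: 30.0
```

```bash
python3 m.py; python3 m.py
```

```text
5.2 4.639044527013091 [  0.35687649 -10.06418354   2.45350308] [-1.99710171  0.24376929  0.05359579]
5.2 4.639044527013091 [  0.35687649 -10.06418354   2.45350308] [-1.99710171  0.24376929  0.05359579]
```

The tool is in line with the lever and the moment hasn't risen. I'll release, back off and look.

Request:
arm_command([
  [0,0,0,0,0.2],
  [0,0,0,0,0.4],
  [0,0,0,0,0.6],
  [0,0,0,0,0.6],
  [0,0,0,0,0.6],
])

```text
t: 5.7
eef_pos: [598.9, 206.3, 57.6]
tcp_rot: [-3.141, -0.0, 0.081]
ft_force: [0.7, 0.5, -0.0]
opening: 0.479
grip_force: 0.0
```

Request:
arm_command([
  [0,0,-20,0,0.6],
  [0,0,-60,0,0.6],
  [0,0,-105,0,0.6],
  [0,0,-105,0,0.6],
  [0,0,-105,0,0.6],
])

```text
t: 6.2
eef_pos: [599.0, 206.2, 163.5]
tcp_rot: [-3.141, -0.002, 0.081]
ft_force: [-0.4, -0.3, 0.3]
opening: 0.6
grip_force: 0.0
```

Request:
arm_command([
  [0,0,0,0,0.6],
  [0,0,0,0,0.6],
])

```text
t: 6.4
eef_pos: [598.4, 206.0, 161.2]
tcp_rot: [3.141, 0.002, 0.081]
ft_force: [-0.1, 0.1, -0.6]
opening: 0.6
grip_force: 0.0
```

```bash
python3 - <<'E'
from h import *
import pickle
s=env.state();c=env.read_camera("wrist");pickle.dump((s,c),open("w2.pkl","wb"))
print(s["t"],s["eef_pos"],s["tcp_rot"],s["ft_force"])
cv2.imwrite("pics/w2.png",cv2.resize(c["frame"][100:260,170:340,::-1],None,fx=3.5,fy=3.5,interpolation=cv2.INTER_CUBIC))
E
```

```text
6.4 [598.38916723 205.9969994  161.21834732] [3.14131768e+00 2.25924358e-03 8.12882416e-02] [-0.06542603  0.08805788 -0.63259476]
```

View pics/w2.png

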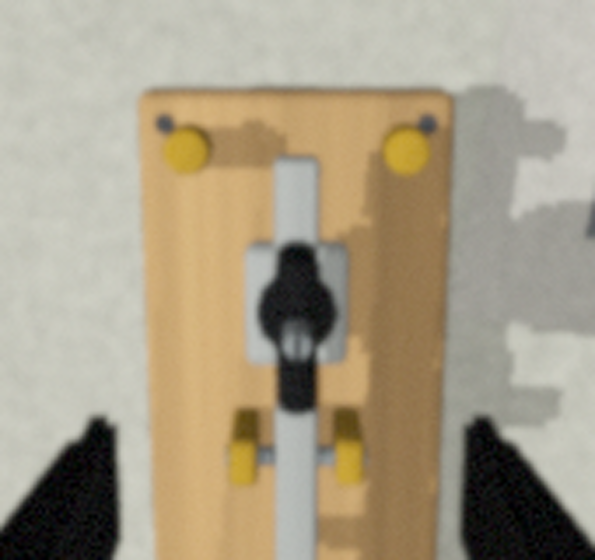

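The wings (297,245)–(297,410) now lie in line with the lever. The screw slot is also still along the lever, as it was before, so the screw hasn't turned. Handing in.

```bash
python3 -c "
from cell import env
print(env.job_done())"
```

```text
the job is handed in; nothing more can be done
None
```

I turned the pine key's jam nut about 74° clockwise until its wings were in line with the lever, then let go, backed the arm off and handed the job in at about 6.5 s. I felt no clear rise in torque at the stop, so seating is judged by the final picture, which also shows the screw slot unturned; the arm went nowhere near the dark key.

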